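Square up a ware tray's corner and hold it

TASK

The left rail of the wooden ware tray has worked loose and leans inwards. Pick up the steel square by its wooden grip, lay it flat on the tray floor and press its outer corner fully home into the tray's far-left inside corner, so that both legs bear against their rails and the loose rail is brought square; do not force that rail out well past square, and leave the horse, the brush mug and the paint jar alone. Finish while still gripping the square and pressing it home: do not let go.

Things in the scene. Friction and masses are not known exactly. Their poses are not given: they have to be found in the camera images.
- tray: Open wooden ware tray fixed to the table. Origin: its far-left inside corner, where the inner faces of far rail and side rail meet, at table level; the inside lies towards -x (280 mm) and -y (222 mm), +x pointing away from the robot at yaw 0. The smooth plywood floor's surface is 8 mm above the origin. The right edge has a fixed rail, top 30 mm over the table; the near side is open.
- far_rail: Fixed wooden rail on the tray's far edge, 18 mm thick, its top 30 mm above the table (22 mm above the tray floor). Origin and axes are those of the tray; its inner face is the plane x = 0 and runs 240 mm from the corner towards -y.
- side_rail: The loose wooden rail on the tray's left edge, 268 mm long, 18 mm thick, top 30 mm above the table. Origin: at the tray's inside corner, table level, on its pivot; the rail runs towards its own -x and its inner face is its plane y = 0.
- side_rail_pivot (a joint): Angle of the loose rail about the vertical through the inside corner, rad: 0 = square to the far rail, negative = leaning in over the floor (starts at -0.16 to -0.08), positive = out past square (stop at +0.12). Springy: 0.25 to 0.55 N m brings and keeps it square (1.5 to 3 N at the end of the square's long leg); let go, it springs back in.
- square: Steel square, 0.25 to 0.5 kg, loose, flat on the table. Origin: its outer corner, underside. Long leg 170 mm towards its -x, short leg 120 mm towards its -y, both 24 mm wide, 10 mm thick; outer faces: planes y = 0 (long) and x = 0 (short). A diagonal brace carries the grip. Seated, its origin is 8 mm above the tray's origin and its axes are the tray's.
- square_grip (a point): Centre of the square's upright dark wooden grip, at x = -60, y = -60, z = 55 mm of the square. The grip is a block 18 mm thick along the square's direction (1, 1) (squeeze it there), 50 mm long along (1, -1), from 10 to 75 mm above the underside.
- horse: White porcelain horse figurine, 125 mm tall, base 84 x 44 mm, standing beyond the tray. Origin: centre of its underside. Bystander.
- brush_mug: White mug with brushes, 80 mm across, 90 mm tall (brushes to 170 mm). Origin: centre of its underside. Bystander.
- paint_jar: Glass paint jar with a metal lid, 58 mm across, 68 mm tall, left of the tray. Origin: centre of its underside. Bystander.

How it is judged:
By the outcome, as a careful person would: the job done as asked, in the order asked, and still so for the second after the job is handed in, while the arm keeps its last pose, push and grip.
It also fails if it takes over 48 s, if anything falls off the work surface, if the arm or the gripper's body presses on something with over 40 N, if the wrist force passes 120 N, or if a joint passes its speed limit or range.

ROBOT

A 6-joint arm with a two-finger parallel gripper is mounted at the origin on the work surface. World frame = base frame: x ahead of the robot, y to its left, z up, the work surface at z = 0. Lengths are in m, angles in rad, forces in N, time in s.
With the tool pointing down it reaches from about 0.4 to 0.925 m from the base axis. Payload 12.5 kg.
Tool frame: the origin (TCP) lies at the very end of the fingers, on their centre line; the grasp point (between the pads) lies 19 mm behind it; z points along the fingers, y is the line along which they close (so a half turn about z gives the same grasp; the last joint's range is limited). The gripper opens to 95 mm and grips with 3 to 60 N. Pads are 20 mm wide; open, the fingers measure 119 mm over their backs; the gripper's body (75 mm by 180 mm) begins 59 mm behind the grasp point.
Start: joints at [1.136, 0.491, 1.559, -0, 1.092, -0.106], TCP at [0.202, 0.592, 0.215] pointing down, gripper open.
Joint ranges: [-3.1, 3.1], [-0.84, 2.19], [0.05, 2.79], [-1.13, 4.28], [0.06, 2.93], [-2.69, 2.69]. Speed limits (rad/s): [2.22, 2.22, 2.79, 3.14, 3.14, 3.14].

INTERFACE

Orientations are given as a unit quaternion [w, x, y, z].
In Python, from station import r gives the robot as it stands. The module is installed in compiled form; this text tells all that it offers.
- The arm moves only by the tool play_rows, never from a script. Its argument "deltas" is a list of rows, each an object with "delta_pos": the shift along the world's x, y, z in cm, a list of three; "rotation": the turn, a rotation vector about the world's x, y, z in rad, a list of three; "gripper": the closure, from 0 (fully open) to 1 (shut). In form: [{"delta_pos": [dx, dy, dz], "rotation": [ax, ay, az], "gripper": gripper}, ...]. A call has 1 to 12 rows; each row shifts and turns the commanded pose from where the row before left it; what a row does not reach is not made up. A row lasts 1/12 s, in which the tool goes at most 41.7 mm and 7.16 degrees, less where a joint would pass 70% of its speed; a pose out of reach is approached as far as the arm can. A call is refused whole if a number of a shift passes 4.17 or a number of a turn 0.125, either way. A call with a gripper value outside its range is refused whole. The fingers move at their own pace and stop on an object; "grip_force" is the grip in N (left out, the last holds). Time passes only in rows, so rows that do not move let the fingers close. It gives the time, the measured TCP pose, the force, the opening and the grip force at its end, in the units of the state.
- r.get_obs(): the state, without advancing time (a new reading comes with each control period).
- r.get_image(name): name is "scene" or "top" or "wrist"; returns a dict with "img" (384x512x3 uint8, red, green, blue), "fx", "fy", "cx", "cy" (pixels), "origin" and "attitude" of the camera in the world; the wrist camera has in their place "T_tool_cam" (4x4, takes a point from camera to tool coordinates, whose origin is the TCP and whose axes are the flange's). Camera axes: x right, y up, looking along -z (the intrinsics and any distortion apply to the point x, -y, -z); pixel columns grow to the right and rows downward; lengths in m; the calibration is good to about 2 mm. A picture is of the moment at which its call begins: read the wrist's pose just before it. There is no depth.
- r.close_job(): hands the job in; it is judged then, once.
The state is a dict: "time_s": time; "joint_positions": joint angles; "joint_vel": joint speeds; "tau": joint torques, N m; "ee_pos": TCP position; "tool_rot": TCP orientation; "wrist_force": force on the tool from outside, world axes, zero at the start; "moment": the same for the moment, N m; "gripper_width": finger opening in m; "gripper_force": force on a finger pad.
Only numpy, scipy, OpenCV 4.12 (cv2) and the standard library are available. Lean on these libraries where they do the work, as an engineer would, in place of code of your own. Each camera call takes 0.05 s, during which the arm holds its last target. There are 200 camera calls.

## Working session

There is one attempt and no reset: what is moved stays moved. The work goes in short steps, Python scripts to look and compute and a tool call to move; the robot and the scene stay as the last step left them, time stands still between calls to the robot, and variables do not carry over. Pictures are saved under pics/ and viewed, at most 10 in all, crops included, and the job is handed in when it is done.

Besides the shell and the picture viewer there is one more tool, called after "Emit:" by a JSON object that holds its "name" and its "arguments", one argument or row to a line. play_rows: Moves the arm, as the interface text tells. Its arguments: {"type":"object","properties":{"deltas":{"type":"array"},"grip_force":{"type":"number"}},"required":["deltas"]}

```bash
mkdir -p pics; python3 - <<'E'
from station import r
import cv2
o=r.get_obs(); print({k:o[k] for k in ('time_s','ee_pos','tool_rot','gripper_width','wrist_force')})
for n in('top','scene'):
    d=r.get_image(n); cv2.imwrite(f'pics/{n}0.png',d['img'][...,::-1]); print({k:v for k,v in d.items() if k!='img'})
d=r.get_image('wrist');print({k:v for k,v in d.items() if k!='img'})
E
```

```text
{'time_s': 0.0, 'ee_pos': array([0.20170068, 0.59131671, 0.21403943]), 'tool_rot': array([-1.23069025e-04,  1.63627888e-01,  9.86521977e-01, -5.36321753e-04]), 'gripper_width': 0.09492150720786317, 'wrist_force': array([-0.79929057, -0.34417983,  0.02611188])}
{'fx': 354.10130164690867, 'fy': 354.10130164690867, 'cx': 258.04880680639474, 'cy': 195.33200943474478, 'origin': array([0.41159956, 0.04324114, 1.12576306]), 'attitude': array([-0.68606292, -0.06924506,  0.07478301,  0.72036817])}
{'fx': 367.58921215116345, 'fy': 367.58921215116345, 'cx': 257.6967487552898, 'cy': 193.41583202578374, 'origin': array([ 1.06915145, -0.59379544,  0.89392967]), 'attitude': array([0.89000558, 0.35181329, 0.10984371, 0.26842475])}
{'fx': 266.7250361820558, 'fy': 266.7250361820558, 'cx': 259.88176895916047, 'cy': 196.41913878915202, 'T_tool_cam': array([[-5.32243502e-04,  9.68092068e-01,  2.50594224e-01,
         6.89542199e-02],
       [ 9.99999747e-01,  3.96943412e-04,  5.90458935e-04,
         3.17837283e-04],
       [ 4.72146885e-04,  2.50594475e-01, -9.68092034e-01,
        -1.70248032e-01],
       [ 0.00000000e+00,  0.00000000e+00,  0.00000000e+00,
         1.00000000e+00]])}
```

View pics/top0.png

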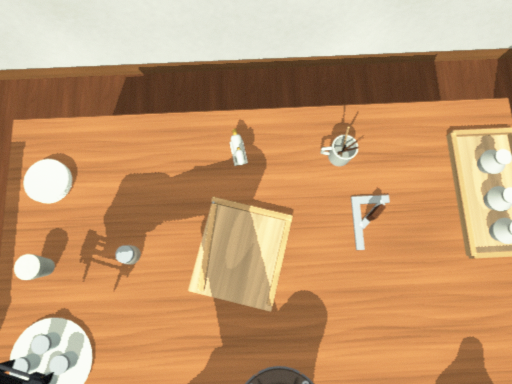

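View pics/scene0.png

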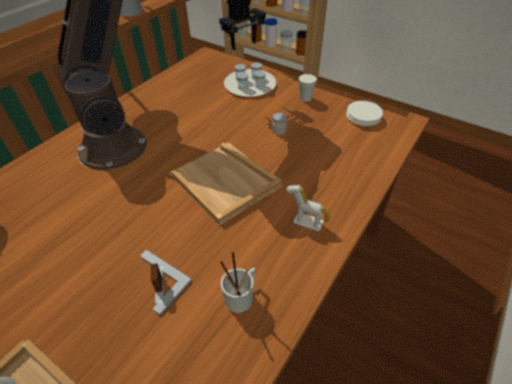

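Top view: tray corner near (213,200), square corner near (354,197), grip near (374,212), horse (238,150), mug (343,150), jar (126,254). I'll zoom in for accurate pixels.

```bash
cat > h.py <<'E'
import numpy as np, cv2
from scipy.spatial.transform import Rotation as R
def rot(q): return R.from_quat([q[1],q[2],q[3],q[0]])
def ray(d,u,v,z,o=None,A=None):
    if o is None: o=np.array(d['origin']); A=rot(d['attitude']).as_matrix()
    w=A@np.array([(u-d['cx'])/d['fx'],-(v-d['cy'])/d['fy'],-1.])
    return o+w*(z-o[2])/w[2]
def proj(d,p,o=None,A=None):
    if o is None: o=np.array(d['origin']); A=rot(d['attitude']).as_matrix()
    c=A.T@(np.array(p)-o); return np.array([d['cx']-d['fx']*c[0]/c[2], d['cy']+d['fy']*c[1]/c[2]])
E
python3 - <<'E'
import cv2,numpy as np
im=cv2.imread('pics/top0.png')
a=cv2.resize(im[190:320,180:300],None,fx=4.5,fy=4.5,interpolation=cv2.INTER_CUBIC)
b=cv2.resize(im[185:260,345:395],None,fx=7.8,fy=7.8,interpolation=cv2.INTER_CUBIC)
b=b[:585,:260*1]if 0 else b
h=max(a.shape[0],b.shape[0])
p=lambda x:cv2.copyMakeBorder(x,0,h-x.shape[0],0,0,cv2.BORDER_CONSTANT)
c=np.hstack([p(a),p(b)]);print(c.shape)
s=min(1,800/c.shape[1]);c=cv2.resize(c,None,fx=s,fy=s);print(s,c.shape)
cv2.imwrite('pics/crop0.png',c)
E
```

```text
(585, 930, 3)
0.8602150537634409 (503, 800, 3)
```

View pics/crop0.png

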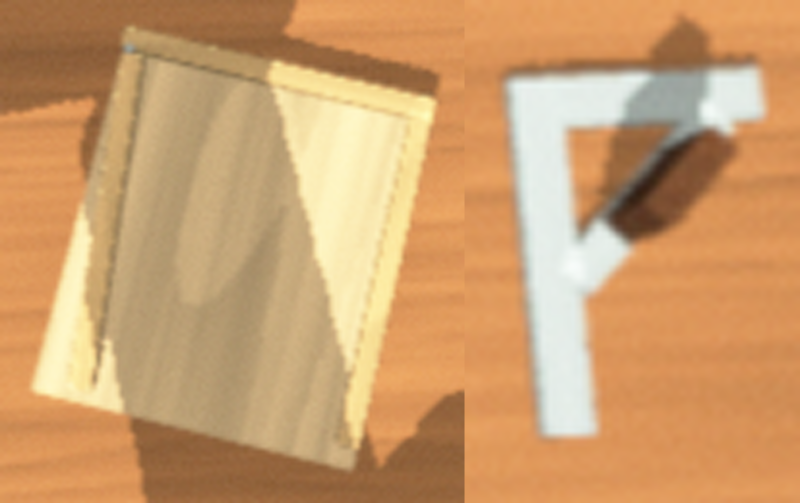

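```bash
python3 - <<'E'
from station import r
from h import *
d=r.get_image('top'); S=.8602
def A(x,y,z): return ray(d,(x+.5)/3.871-.5+180,(y+.5)/3.871-.5+190,z)
def B(x,y,z): return ray(d,(x+.5-464.5)/6.71-.5+345,(y+.5)/6.71-.5+185,z)
c,l,s=B(505,76,.01),B(541,437,.01),B(762,66,.01)
print('sq',c,l,s,np.linalg.norm(l-c),np.linalg.norm(s-c),'yaw',np.arctan2(*(c-l)[1::-1]),np.arctan2(*(c-s)[1::-1])-np.pi/2)
print('grip',B(675,185,.075))
f0,f1=A(128,27,.03),A(438,97,.03); print('far outer',f0,f1,np.linalg.norm(f1-f0),np.arctan2(*(f0-f1)[1::-1])-np.pi/2)
r0,r1=A(438,97,.03),A(357,450,.03); print('right outer',np.arctan2(*(r0-r1)[1::-1]),np.linalg.norm(r0-r1))
b0,b1=A(33,390,.008),A(353,468,.008);print('near',b0,b1,np.linalg.norm(b0-b1),np.arctan2(*(b0-b1)[1::-1])-np.pi/2)
print('inner',A(140,52,.03),A(407,117,.03))
print('horse',ray(d,240,160,0),'mug',ray(d,342,152,.0),'jar',ray(d,126,254,.05))
E
```

```text
sq [ 0.62588641 -0.26879663  0.01      ] [ 0.45430011 -0.26804577  0.01      ] [ 0.62478455 -0.39269124  0.01      ] 0.17158794470188246 0.12389951660622497 yaw -0.00437592546887019 -0.008893300881757105
grip [ 0.56008769 -0.3216059   0.075     ]
far outer [0.64090138 0.17219293 0.03      ] [ 0.57109291 -0.07639858  0.03      ] 0.2582072070565725 -0.2737652083288
right outer -0.29137796979216085 0.2816124950763523
near [0.35704652 0.25632369 0.008     ] [0.28584057 0.00760788 0.008     ] 0.25870802490005623 -0.2788359309694499
inner [0.6197023  0.16293818 0.03      ] [ 0.55608433 -0.05034568  0.03      ]
horse [0.76661237 0.08249622 0.        ] mug [ 0.77802968 -0.25814521  0.        ] jar [0.47379303 0.43327174 0.05      ]
```

Emit:
{"name": "play_rows", "arguments": {
  "deltas": [
    {"delta_pos": [1.6, -2.7, 0], "rotation": [0, 0, 0], "gripper": 0},
    {"delta_pos": [1.6, -2.7, 0], "rotation": [0, 0, 0], "gripper": 0},
    {"delta_pos": [1.6, -2.7, 0], "rotation": [0, 0, 0], "gripper": 0},
    {"delta_pos": [1.6, -2.7, 0], "rotation": [0, 0, 0], "gripper": 0},
    {"delta_pos": [1.6, -2.7, 0], "rotation": [0, 0, 0], "gripper": 0},
    {"delta_pos": [1.6, -2.7, 0], "rotation": [0, 0, 0], "gripper": 0},
    {"delta_pos": [1.6, -2.7, 0], "rotation": [0, 0, 0], "gripper": 0},
    {"delta_pos": [1.6, -2.7, 0], "rotation": [0, 0, 0], "gripper": 0},
    {"delta_pos": [1.6, -2.7, 0], "rotation": [0, 0, 0], "gripper": 0},
    {"delta_pos": [1.6, -2.7, 0], "rotation": [0, 0, 0], "gripper": 0},
    {"delta_pos": [1.6, -2.7, 0], "rotation": [0, 0, 0], "gripper": 0},
    {"delta_pos": [1.6, -2.7, 0], "rotation": [0, 0, 0], "gripper": 0}
  ]
}}

```text
time_s: 1.2
ee_pos: [0.3943, 0.2661, 0.2147]
tool_rot: [0.0, 0.164, 0.987, 0.0]
wrist_force: [1.9, 0.7, -0.4]
gripper_width: 0.0951
gripper_force: 0.0
```

Emit:
{"name": "play_rows", "arguments": {
  "deltas": [
    {"delta_pos": [1.6, -2.7, 0], "rotation": [0, 0, 0], "gripper": 0},
    {"delta_pos": [1.6, -2.7, 0], "rotation": [0, 0, 0], "gripper": 0},
    {"delta_pos": [1.6, -2.7, 0], "rotation": [0, 0, 0], "gripper": 0},
    {"delta_pos": [1.6, -2.7, 0], "rotation": [0, 0, 0], "gripper": 0},
    {"delta_pos": [1.6, -2.7, 0], "rotation": [0, 0, 0], "gripper": 0},
    {"delta_pos": [1.6, -2.7, 0], "rotation": [0, 0, 0], "gripper": 0},
    {"delta_pos": [1.6, -2.7, 0], "rotation": [0, 0, 0], "gripper": 0},
    {"delta_pos": [1.6, -2.7, 0], "rotation": [0, 0, 0], "gripper": 0},
    {"delta_pos": [0, 0, 0], "rotation": [0, 0, 0], "gripper": 0},
    {"delta_pos": [0, 0, 0], "rotation": [0, 0, 0], "gripper": 0}
  ]
}}

```text
time_s: 2.03
ee_pos: [0.5221, 0.0504, 0.2143]
tool_rot: [-0.0, 0.165, 0.986, 0.0]
wrist_force: [-0.9, -0.3, 0.6]
gripper_width: 0.0953
gripper_force: 0.0
```

```bash
cat >> h.py <<'E'
def wrist(r,name):
    import json
    o=r.get_obs(); d=r.get_image('wrist'); cv2.imwrite(f'pics/{name}.png',d['img'][...,::-1])
    T=np.array(d['T_tool_cam']); Rt=rot(o['tool_rot']).as_matrix()
    p=dict(fx=d['fx'],fy=d['fy'],cx=d['cx'],cy=d['cy'],o=(np.array(o['ee_pos'])+Rt@T[:3,3]).tolist(),A=(Rt@T[:3,:3]).tolist())
    json.dump(p,open(f'pics/{name}.json','w')); print(o['time_s'],o['ee_pos'],o['tool_rot'],o['wrist_force'],o['moment'],o['gripper_width'])
def wray(name,u,v,z):
    import json
    p=json.load(open(f'pics/{name}.json')); return ray(p,u,v,z,np.array(p['o']),np.array(p['A']))
def wproj(name,P):
    import json
    p=json.load(open(f'pics/{name}.json')); return proj(p,P,np.array(p['o']),np.array(p['A']))
E
python3 - <<'E'
from station import r
from h import *
wrist(r,'w1')
c=np.array([.6186,.1599,0]);print(wproj('w1',c+[0,0,.03]))
im=cv2.imread('pics/w1.png');cv2.imwrite('pics/w1b.png',cv2.resize(im,None,fx=1.5625,fy=1.5625,interpolation=cv2.INTER_CUBIC))
E
```

```text
2.0333 [0.522101   0.05040064 0.21426819] [-3.23231568e-04  1.64890492e-01  9.86311827e-01  3.54760938e-05] [-0.86741791 -0.31987979  0.56971517] [0.02654434 0.03817582 0.02818637] 0.09533908384732746
[355.96739611 219.11091593]
```

View pics/w1b.png

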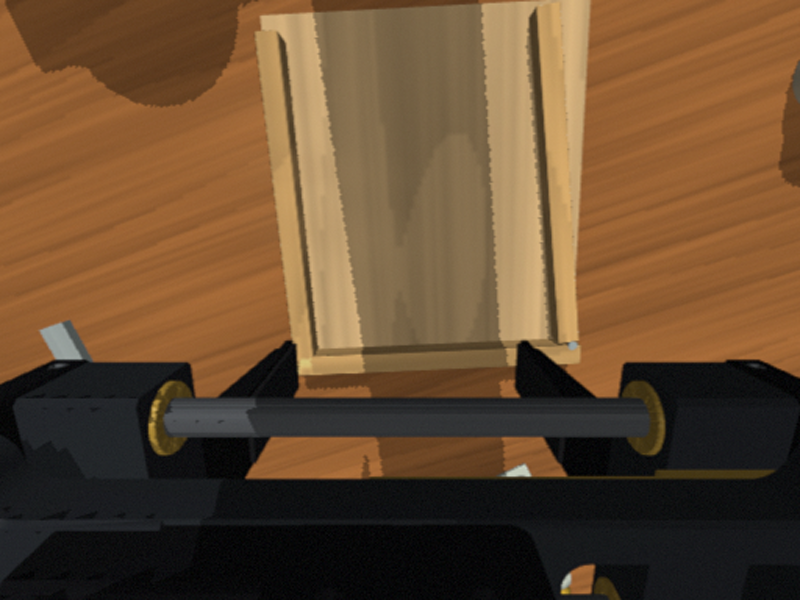

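Wrist view shows the tray: inside corner at about (557,343) zoomed, loose rail's inner top edge from there to (538,8), far rail outer edge (300,374)-(580,362). It agrees with the prediction (356,219 unscaled).

```bash
python3 - <<'E'
from h import *
W=lambda x,y,z: wray('w1',(x+.5)/1.5625-.5,(y+.5)/1.5625-.5,z)
a,b=W(300,374,.03),W(580,362,.03);print('far outer',a,b,np.linalg.norm(a-b),np.arctan2(*(b-a)[1::-1])-np.pi/2)
yaw=np.arctan2(*(b-a)[1::-1])-np.pi/2
a,b=W(257,32,.03),W(300,374,.03);print('right outer',a,b,np.linalg.norm(a-b),np.arctan2(*(b-a)[1::-1]))
a,b=W(261,16,.008),W(588,0,.008);print('near',np.arctan2(*(b-a)[1::-1])-np.pi/2)
a,b=W(538,8,.03),W(558,343,.03);print('side inner',a,b,np.linalg.norm(a-b),np.arctan2(*(b-a)[1::-1]))
for y in (-.275,-.28):
  x=np.array([np.cos(y),np.sin(y)]);n=np.array([-x[1],x[0]])
  print(W(580,362,.03)[:2]-.018*(x+n), 'inner corner',W(558,343,.03)[:2])
E
```

```text
far outer [ 0.57164889 -0.06966986  0.03      ] [0.64368144 0.17564471 0.03      ] 0.2556715221117263 -0.2856057149908007
right outer [0.30532848 0.00660957 0.03      ] [ 0.57164889 -0.06966986  0.03      ] 0.2770290822651067 -0.2789517882502985
near -0.28939499600939134
side inner [0.35884017 0.20997918 0.03      ] [0.61937548 0.16110895 0.03      ] 0.26507913226026725 -0.1854216061006165
[0.62146994 0.1632089 ] inner corner [0.61937548 0.16110895]
[0.62140804 0.16332011] inner corner [0.61937548 0.16110895]
```

Emit:
{"name": "play_rows", "arguments": {
  "deltas": [
    {"delta_pos": [0.5, -2.7, 0], "rotation": [0, 0, -0.04], "gripper": 0},
    {"delta_pos": [0.5, -2.7, 0], "rotation": [0, 0, -0.04], "gripper": 0},
    {"delta_pos": [0.5, -2.7, 0], "rotation": [0, 0, -0.04], "gripper": 0},
    {"delta_pos": [0.5, -2.7, 0], "rotation": [0, 0, -0.04], "gripper": 0},
    {"delta_pos": [0.5, -2.7, 0], "rotation": [0, 0, -0.04], "gripper": 0},
    {"delta_pos": [0.5, -2.7, 0], "rotation": [0, 0, -0.04], "gripper": 0},
    {"delta_pos": [0.5, -2.7, 0], "rotation": [0, 0, -0.04], "gripper": 0},
    {"delta_pos": [0.5, -2.7, 0], "rotation": [0, 0, -0.04], "gripper": 0},
    {"delta_pos": [0.5, -2.7, 0], "rotation": [0, 0, -0.04], "gripper": 0},
    {"delta_pos": [0.5, -2.7, 0], "rotation": [0, 0, -0.04], "gripper": 0},
    {"delta_pos": [0.5, -2.7, 0], "rotation": [0, 0, -0.04], "gripper": 0},
    {"delta_pos": [0.5, -2.7, 0], "rotation": [0, 0, -0.02], "gripper": 0}
  ]
}}

```text
time_s: 3.08
ee_pos: [0.5821, -0.2721, 0.2148]
tool_rot: [-0.0, 0.385, 0.923, 0.0]
wrist_force: [-0.4, 0.1, 0.3]
gripper_width: 0.0955
gripper_force: 0.0
```

Emit:
{"name": "play_rows", "arguments": {
  "deltas": [
    {"delta_pos": [0.5, -2.7, 0], "rotation": [0, 0, 0], "gripper": 0},
    {"delta_pos": [0.5, -2.7, 0], "rotation": [0, 0, 0], "gripper": 0},
    {"delta_pos": [0.5, -2.7, 0], "rotation": [0, 0, 0], "gripper": 0},
    {"delta_pos": [0, 0, 0], "rotation": [0, 0, 0], "gripper": 0},
    {"delta_pos": [0, 0, 0], "rotation": [0, 0, 0], "gripper": 0}
  ]
}}

```text
time_s: 3.5
ee_pos: [0.5969, -0.353, 0.214]
tool_rot: [-0.0, 0.384, 0.923, 0.0]
wrist_force: [0.1, 0.5, -0.3]
gripper_width: 0.0952
gripper_force: 0.0
```

```bash
python3 - <<'E'
from station import r
from h import *
wrist(r,'w2')
im=cv2.imread('pics/w2.png');cv2.imwrite('pics/w2b.png',cv2.resize(im,None,fx=1.5625,fy=1.5625,interpolation=cv2.INTER_CUBIC))
E
```

```text
3.5 [ 0.59686526 -0.35295982  0.21402991] [-4.71071885e-04  3.84378442e-01  9.23175460e-01  2.50082451e-04] [ 0.12869658  0.4773132  -0.3184169 ] [-0.0783553  -0.01084984 -0.03158094] 0.0951569689936005
```

View pics/w2b.png

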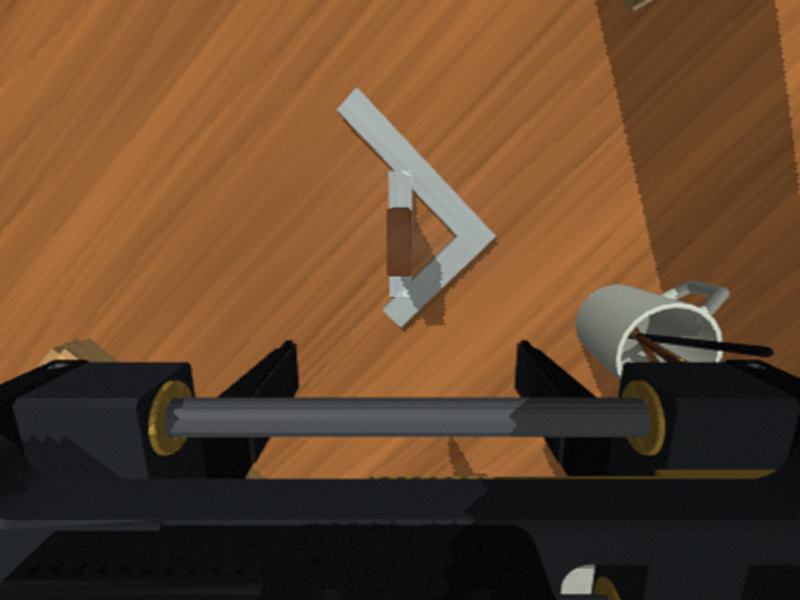

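Square clear: outer corner (494,238), long-leg end (357,88), short-leg end (402,328), grip top centre (399,242), aligned with the jaws.

```bash
python3 - <<'E'
from h import *
W=lambda x,y,z: wray('w2',(x+.5)/1.5625-.5,(y+.5)/1.5625-.5,z)
c,l,s=W(494,238,.01),W(357,88,.01),W(402,328,.01)
print(c,np.linalg.norm(l-c),np.linalg.norm(s-c),'yaw',np.arctan2(*(c-l)[1::-1]),np.arctan2(*(c-s)[1::-1])-np.pi/2)
print('grip',W(399,242,.075), c[:2]+[-.06,-.06])
x=rot([0,.384378,.923175,0]).as_matrix();print('tool y ang',np.degrees(np.arctan2(x[1,1],x[0,1])))
E
```

```text
[ 0.62733333 -0.27197954  0.01      ] 0.1694507839916093 0.11725461764289015 yaw -0.016981105822688473 0.006081576212557227
grip [ 0.56615578 -0.32869067  0.075     ] [ 0.56733333 -0.33197954]
tool y ang 44.78970252711136
```

Emit:
{"name": "play_rows", "arguments": {
  "deltas": [
    {"delta_pos": [-1.5, 1.15, -1], "rotation": [0, 0, 0], "gripper": 0.3},
    {"delta_pos": [-1.5, 1.15, -2], "rotation": [0, 0, 0], "gripper": 0.4},
    {"delta_pos": [0, 0, -2.5], "rotation": [0, 0, 0], "gripper": 0.4},
    {"delta_pos": [0, 0, -2.5], "rotation": [0, 0, 0], "gripper": 0.4},
    {"delta_pos": [0, 0, -2.5], "rotation": [0, 0, 0], "gripper": 0.4},
    {"delta_pos": [0, 0, -2.5], "rotation": [0, 0, 0], "gripper": 0.4},
    {"delta_pos": [0, 0, -2.5], "rotation": [0, 0, 0], "gripper": 0.4},
    {"delta_pos": [0, 0, -1.5], "rotation": [0, 0, 0], "gripper": 0.4},
    {"delta_pos": [0, 0, -1], "rotation": [0, 0, 0], "gripper": 0.4},
    {"delta_pos": [0, 0, 0], "rotation": [0, 0, 0], "gripper": 0.4},
    {"delta_pos": [0, 0, 0], "rotation": [0, 0, 0], "gripper": 0.4}
  ]
}}

```text
time_s: 4.47
ee_pos: [0.5671, -0.3296, 0.0352]
tool_rot: [0.0, 0.384, 0.923, 0.0]
wrist_force: [0.7, 0.7, 0.2]
gripper_width: 0.0572
gripper_force: 0.0
```

Emit:
{"name": "play_rows", "arguments": {
  "deltas": [
    {"delta_pos": [0, 0, 0], "rotation": [0, 0, 0], "gripper": 1},
    {"delta_pos": [0, 0, 0], "rotation": [0, 0, 0], "gripper": 1},
    {"delta_pos": [0, 0, 0], "rotation": [0, 0, 0], "gripper": 1},
    {"delta_pos": [0, 0, 0], "rotation": [0, 0, 0], "gripper": 1},
    {"delta_pos": [0, 0, 0], "rotation": [0, 0, 0], "gripper": 1},
    {"delta_pos": [0, 0, 0], "rotation": [0, 0, 0], "gripper": 1},
    {"delta_pos": [0, 0, 0], "rotation": [0, 0, 0], "gripper": 1},
    {"delta_pos": [0, 0, 0], "rotation": [0, 0, 0], "gripper": 1}
  ],
  "grip_force": 45
}}

```text
time_s: 5.13
ee_pos: [0.5668, -0.3305, 0.0348]
tool_rot: [0.0, 0.384, 0.923, -0.0]
wrist_force: [-0.7, 0.6, 1.5]
gripper_width: 0.0179
gripper_force: 45.0
```

Emit:
{"name": "play_rows", "arguments": {
  "deltas": [
    {"delta_pos": [0, 0, 1], "rotation": [0, 0, 0], "gripper": 1},
    {"delta_pos": [0, 0, 2], "rotation": [0, 0, 0], "gripper": 1},
    {"delta_pos": [0, 0, 2.5], "rotation": [0, 0, 0], "gripper": 1},
    {"delta_pos": [0, 0, 2.5], "rotation": [0, 0, 0], "gripper": 1},
    {"delta_pos": [0, 1, 2], "rotation": [0, 0, 0], "gripper": 1},
    {"delta_pos": [-0.25, 2, 0], "rotation": [0, 0, -0.025], "gripper": 1},
    {"delta_pos": [-0.25, 2.5, 0], "rotation": [0, 0, -0.025], "gripper": 1},
    {"delta_pos": [-0.25, 2.7, 0], "rotation": [0, 0, -0.025], "gripper": 1},
    {"delta_pos": [-0.25, 2.7, 0], "rotation": [0, 0, -0.025], "gripper": 1},
    {"delta_pos": [-0.25, 2.7, 0], "rotation": [0, 0, -0.025], "gripper": 1},
    {"delta_pos": [-0.25, 2.7, 0], "rotation": [0, 0, -0.025], "gripper": 1},
    {"delta_pos": [-0.25, 2.7, 0], "rotation": [0, 0, -0.025], "gripper": 1}
  ],
  "grip_force": 60
}}

```text
time_s: 6.13
ee_pos: [0.5488, -0.1392, 0.1351]
tool_rot: [-0.0, 0.464, 0.886, 0.0]
wrist_force: [-0.3, 0.3, -2.2]
gripper_width: 0.0175
gripper_force: 60.0
```

Emit:
{"name": "play_rows", "arguments": {
  "deltas": [
    {"delta_pos": [-0.25, 2.7, 0], "rotation": [0, 0, -0.025], "gripper": 1},
    {"delta_pos": [-0.25, 2.7, 0], "rotation": [0, 0, -0.025], "gripper": 1},
    {"delta_pos": [-0.25, 2.7, 0], "rotation": [0, 0, -0.025], "gripper": 1},
    {"delta_pos": [-0.25, 2.7, 0], "rotation": [0, 0, -0.025], "gripper": 1},
    {"delta_pos": [-0.25, 2.7, 0], "rotation": [0, 0, 0], "gripper": 1},
    {"delta_pos": [-0.25, 2.7, 0], "rotation": [0, 0, 0], "gripper": 1},
    {"delta_pos": [-0.25, 2.7, 0], "rotation": [0, 0, 0], "gripper": 1},
    {"delta_pos": [-0.25, 2.7, 0], "rotation": [0, 0, 0], "gripper": 1},
    {"delta_pos": [-0.25, 1.7, 0], "rotation": [0, 0, 0], "gripper": 1},
    {"delta_pos": [0, 0, 0], "rotation": [0, 0, 0], "gripper": 1},
    {"delta_pos": [0, 0, 0], "rotation": [0, 0, 0], "gripper": 1}
  ]
}}

```text
time_s: 7.05
ee_pos: [0.5266, 0.0932, 0.135]
tool_rot: [0.0, 0.506, 0.862, -0.0]
wrist_force: [0.0, -0.1, -2.5]
gripper_width: 0.0181
gripper_force: 60.0
```

```bash
python3 - <<'E'
from station import r
from h import *
wrist(r,'w3')
im=cv2.imread('pics/w3.png');cv2.imwrite('pics/w3b.png',cv2.resize(im,None,fx=1.5625,fy=1.5625,interpolation=cv2.INTER_CUBIC))
E
```

```text
7.05 [0.52656208 0.09318318 0.13498667] [ 4.44649654e-05  5.06320339e-01  8.62345471e-01 -2.06373524e-05] [ 0.02468588 -0.14194007 -2.45694569] [-0.11867899  0.07583631  0.00234777] 0.018144484130713092
```

View pics/w3b.png

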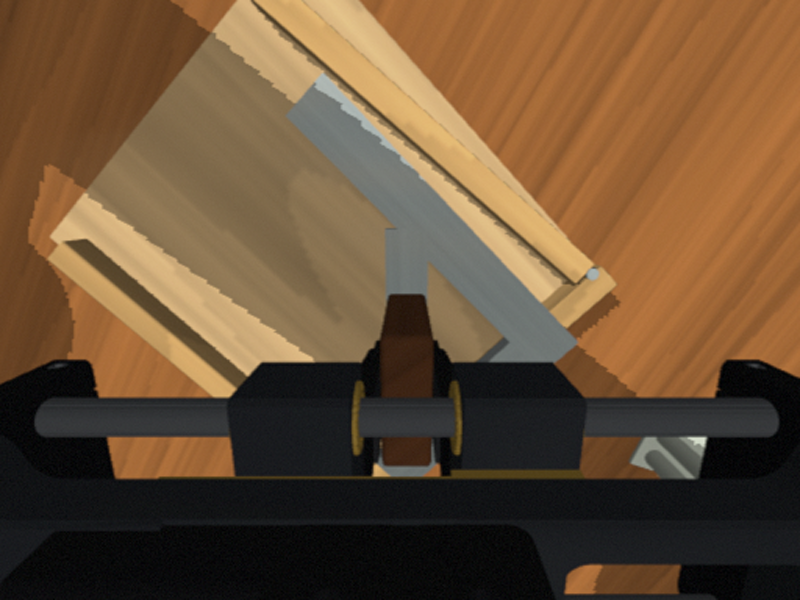

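Square held level; outer corner at (576,344), long-leg outer end (323,74); tray corner pivot near (582,280).

```bash
python3 - <<'E'
from h import *
W=lambda x,y,z: wray('w3',(x+.5)/1.5625-.5,(y+.5)/1.5625-.5,z)
c,l=W(576,344,.110),W(323,74,.110)
print(c,l,np.linalg.norm(l-c),'yaw',np.arctan2(*(c-l)[1::-1]))
tcp=np.array([.52656,.09318]); yaw=-.281
def Rm(a): return np.array([[np.cos(a),-np.sin(a)],[np.sin(a),np.cos(a)]])
for y in(-.27,-.281,-.29): print('corner - tcp in sq frame',Rm(-y)@(c[:2]-tcp))
print('tray corner',W(578,285,.03), 'corner in tray',Rm(-yaw)@(c[:2]-[.62,.161]),'l in tray',Rm(-yaw)@(l[:2]-[.62,.161]))
print('rail lean pts',[Rm(-yaw)@(W(u,v,.03)[:2]-[.62,.161]) for u,v in((578,285),(250,3))])
x=rot([0,.50632,.86235,0]).as_matrix();print('tool y',np.arctan2(x[1,1],x[0,1])-np.pi/4)
E
```

```text
[0.60076398 0.13459152 0.11      ] [0.43787312 0.18192206 0.11      ] 0.16962785824760038 yaw -0.28277938214852116
corner - tcp in sq frame [0.06046988 0.05970375]
corner - tcp in sq frame [0.05980949 0.0603653 ]
corner - tcp in sq frame [0.05926379 0.06090113]
tray corner [0.62167913 0.16172778 0.03      ] corner in tray [-0.01115805 -0.03070717] l in tray [-0.18078564 -0.03040534]
rail lean pts [array([0.00141144, 0.00116488]), array([-0.26014198, -0.02842522])]
tool y -0.27642142837211936
```

Emit:
{"name": "play_rows", "arguments": {
  "deltas": [
    {"delta_pos": [0, 0, -2], "rotation": [0, 0, 0], "gripper": 1},
    {"delta_pos": [0, 0, -2], "rotation": [0, 0, 0], "gripper": 1},
    {"delta_pos": [0, 0, -2], "rotation": [0, 0, 0], "gripper": 1},
    {"delta_pos": [0, 0, -1.2], "rotation": [0, 0, 0], "gripper": 1},
    {"delta_pos": [0, 0, -0.8], "rotation": [0, 0, 0], "gripper": 1},
    {"delta_pos": [0, 0, -0.6], "rotation": [0, 0, 0], "gripper": 1},
    {"delta_pos": [0, 0, -0.3], "rotation": [0, 0, 0], "gripper": 1},
    {"delta_pos": [0, 0, -0.2], "rotation": [0, 0, 0], "gripper": 1},
    {"delta_pos": [0, 0, 0], "rotation": [0, 0, 0], "gripper": 1},
    {"delta_pos": [0, 0, 0], "rotation": [0, 0, 0], "gripper": 1}
  ]
}}

```text
time_s: 7.93
ee_pos: [0.5271, 0.0925, 0.0442]
tool_rot: [0.0, 0.507, 0.862, 0.0]
wrist_force: [-0.3, 0.6, -2.5]
gripper_width: 0.0179
gripper_force: 60.0
```

Emit:
{"name": "play_rows", "arguments": {
  "deltas": [
    {"delta_pos": [0, 0, -0.1], "rotation": [0, 0, 0], "gripper": 1},
    {"delta_pos": [0, 0, -0.05], "rotation": [0, 0, 0], "gripper": 1},
    {"delta_pos": [0, 0, 0], "rotation": [0, 0, 0], "gripper": 1},
    {"delta_pos": [0, 0, 0], "rotation": [0, 0, 0], "gripper": 1}
  ]
}}

```text
time_s: 8.27
ee_pos: [0.527, 0.0926, 0.0427]
tool_rot: [0.0, 0.507, 0.862, 0.0]
wrist_force: [0.3, -0.3, 5.6]
gripper_width: 0.0177
gripper_force: 60.0
```

Emit:
{"name": "play_rows", "arguments": {
  "deltas": [
    {"delta_pos": [0.14, 0.48, 0], "rotation": [0, 0, 0], "gripper": 1},
    {"delta_pos": [0.14, 0.48, 0], "rotation": [0, 0, 0], "gripper": 1},
    {"delta_pos": [0.14, 0.48, 0], "rotation": [0, 0, 0], "gripper": 1},
    {"delta_pos": [0.14, 0.48, 0], "rotation": [0, 0, 0], "gripper": 1},
    {"delta_pos": [0.1, 0.38, 0], "rotation": [0, 0, 0], "gripper": 1},
    {"delta_pos": [0, 0, 0], "rotation": [0, 0, 0], "gripper": 1},
    {"delta_pos": [0, 0, 0], "rotation": [0, 0, 0], "gripper": 1}
  ]
}}

```text
time_s: 8.85
ee_pos: [0.5337, 0.1159, 0.0427]
tool_rot: [0.0, 0.507, 0.862, 0.0]
wrist_force: [-1.1, 0.7, 6.4]
gripper_width: 0.0178
gripper_force: 60.0
```

```bash
cat > st.py <<'E'
from station import r
from h import *
o=r.get_obs(); y=-.281
M=np.array([[np.cos(y),np.sin(y)],[-np.sin(y),np.cos(y)]])
print(o['time_s'],o['ee_pos'],'F tray',M@o['wrist_force'][:2],o['wrist_force'][2],'M',o['moment'],'tcp tray',1e3*(M@(o['ee_pos'][:2]-[.62,.161])))
x=rot(o['tool_rot']).as_matrix();print('toolyaw',np.arctan2(x[1,1],x[0,1])-np.pi/4)
E
python3 st.py
```

```text
8.85 [0.5337487  0.1158727  0.04274933] F tray [-1.23049555  0.39804354] 6.351670326894705 M [0.23516864 0.37086127 0.17465764] tcp tray [-70.3538511  -67.27626076]
toolyaw -0.27766533706008834
```

Emit:
{"name": "play_rows", "arguments": {
  "deltas": [
    {"delta_pos": [0.26, -0.08, 0], "rotation": [0, 0, 0], "gripper": 1},
    {"delta_pos": [0.26, -0.08, 0], "rotation": [0, 0, 0], "gripper": 1},
    {"delta_pos": [0.26, -0.08, 0], "rotation": [0, 0, 0], "gripper": 1},
    {"delta_pos": [0.07, 0.24, 0], "rotation": [0, 0, 0], "gripper": 1},
    {"delta_pos": [0.06, 0.2, 0], "rotation": [0, 0, 0], "gripper": 1},
    {"delta_pos": [0, 0, 0], "rotation": [0, 0, 0], "gripper": 1},
    {"delta_pos": [0, 0, 0], "rotation": [0, 0, 0], "gripper": 1}
  ]
}}

```text
time_s: 9.43
ee_pos: [0.5428, 0.1175, 0.0427]
tool_rot: [0.001, 0.507, 0.862, 0.0]
wrist_force: [-0.5, -1.3, 6.1]
gripper_width: 0.0178
gripper_force: 60.0
```

```bash
python3 st.py
```

```text
9.4333 [0.54283657 0.11746391 0.0427418 ] F tray [-0.15944485 -1.38490964] 6.059574685564077 M [-0.30769347  0.35641187  0.32997623] tcp tray [-62.06368958 -63.22724022]
toolyaw -0.2775637598384484
```

Emit:
{"name": "play_rows", "arguments": {
  "deltas": [
    {"delta_pos": [0.09, 0.05, 0], "rotation": [0, 0, 0], "gripper": 1},
    {"delta_pos": [0.09, 0.05, 0], "rotation": [0, 0, 0], "gripper": 1},
    {"delta_pos": [0, 0, 0], "rotation": [0, 0, 0], "gripper": 1},
    {"delta_pos": [0, 0, 0], "rotation": [0, 0, 0], "gripper": 1}
  ]
}}

```text
time_s: 9.77
ee_pos: [0.5442, 0.1183, 0.0428]
tool_rot: [0.0, 0.507, 0.862, -0.0]
wrist_force: [-2.7, -2.9, 7.9]
gripper_width: 0.018
gripper_force: 60.0
```

```bash
python3 st.py
```

```text
9.7667 [0.54417154 0.11830532 0.04275366] F tray [-1.74160472 -3.56105868] 7.852751574140685 M [-0.47504492  0.55542855  0.43620557] tcp tray [-61.01441869 -62.04862333]
toolyaw -0.277258480046235
```

Emit:
{"name": "play_rows", "arguments": {
  "deltas": [
    {"delta_pos": [0.06, 0.04, 0], "rotation": [0, 0, 0], "gripper": 1},
    {"delta_pos": [0.06, 0.04, 0], "rotation": [0, 0, 0], "gripper": 1},
    {"delta_pos": [0, 0, 0], "rotation": [0, 0, 0], "gripper": 1},
    {"delta_pos": [0, 0, 0], "rotation": [0, 0, 0], "gripper": 1}
  ]
}}

```text
time_s: 10.1
ee_pos: [0.545, 0.1189, 0.0428]
tool_rot: [-0.0, 0.507, 0.862, -0.0]
wrist_force: [-5.0, -4.6, 8.2]
gripper_width: 0.0178
gripper_force: 60.0
```

```bash
python3 st.py
```

```text
10.1 [0.54503461 0.11892103 0.04275159] F tray [-3.51943197 -5.77147704] 8.156625982847048 M [-0.73699     0.74928002  0.31676556] tcp tray [-60.3559509  -61.21771443]
toolyaw -0.27740784097983917
```

Emit:
{"name": "play_rows", "arguments": {
  "deltas": [
    {"delta_pos": [0.08, 0.05, 0], "rotation": [0, 0, 0], "gripper": 1},
    {"delta_pos": [0.08, 0.05, 0], "rotation": [0, 0, 0], "gripper": 1},
    {"delta_pos": [0, 0, 0], "rotation": [0, 0, 0], "gripper": 1},
    {"delta_pos": [0, 0, 0], "rotation": [0, 0, 0], "gripper": 1}
  ]
}}

```text
time_s: 10.43
ee_pos: [0.5453, 0.1192, 0.0429]
tool_rot: [-0.001, 0.507, 0.862, -0.002]
wrist_force: [-12.5, -11.8, 16.0]
gripper_width: 0.0179
gripper_force: 60.0
```

```bash
python3 st.py; python3 - <<'E'
from station import r
from h import *
wrist(r,'w4')
im=cv2.imread('pics/w4.png');cv2.imwrite('pics/w4b.png',cv2.resize(im[:300,130:],None,fx=2,fy=2,interpolation=cv2.INTER_CUBIC))
E
```

```text
10.4333 [0.54530141 0.11919258 0.04292469] F tray [ -8.76510108 -14.83888313] 16.0086443571816 M [-1.94275455  1.62460842  0.01141901] tcp tray [-60.17491911 -60.88282905]
toolyaw -0.27782994475367107
10.4333 [0.54530141 0.11919258 0.04292469] [-0.0010576   0.50692464  0.86198837 -0.00152954] [-12.53638967 -11.82617366  16.00864436] [-1.94275455  1.62460842  0.01141901] 0.017853357794571454
```

View pics/w4b.png

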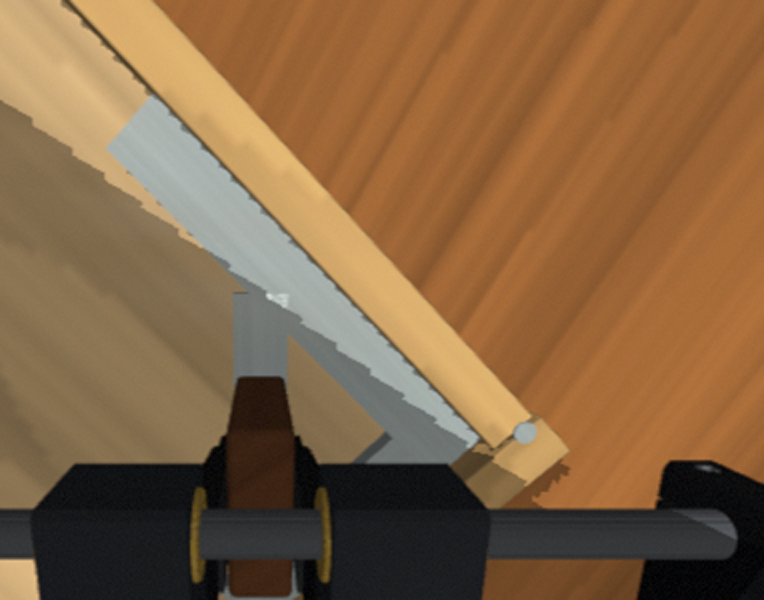

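The wrist view shows the square flush in the corner: its corner is at about (478,440), and the rail's inner edge runs along the long leg with no gap and no tray base visible outside the rail. I'll check the rail's angle.

```bash
python3 - <<'E'
from h import *
W=lambda x,y,z: wray('w4',130+(x+.5)/2-.5,(y+.5)/2-.5,z)
y=-.281;M=np.array([[np.cos(y),np.sin(y)],[-np.sin(y),np.cos(y)]])
for n,p,q,z in(('rail outer top',(152,0),(528,408),.03),('rail inner top',(66,0),(495,447),.03),('sq outer',(152,97),(478,440),.018)):
    a,b=W(*p,z),W(*q,z);print(n,1e3*M@(a[:2]-[.62,.161]),1e3*M@(b[:2]-[.62,.161]),np.arctan2(*(b-a)[1::-1])-y)
from station import r
d=r.get_image('top');cv2.imwrite('pics/top1.png',cv2.resize(d['img'][190:320,180:300,::-1],None,fx=4.5,fy=4.5,interpolation=cv2.INTER_CUBIC))
E
```

```text
rail outer top [-183.73842781   17.79277031] [-4.05351916 19.22220379] 0.007955054971302389
rail inner top [-201.86709315   -0.37585343] [-0.72647043  1.63506024] 0.009997218100699978
sq outer [-169.95678194   -0.95973465] [-0.55068227 -0.40543861] 0.0032719841010676043
```

View pics/top1.png

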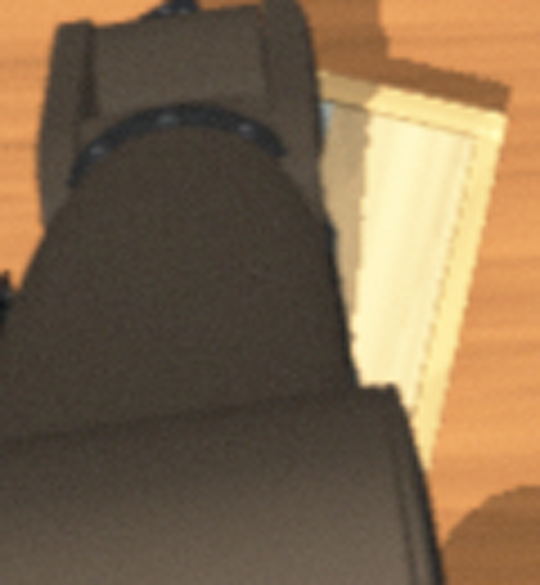

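Seated. I'll probe with a tiny turn to confirm that the short leg is flush as well.

Emit:
{"name": "play_rows", "arguments": {
  "deltas": [
    {"delta_pos": [0, 0, 0], "rotation": [0, 0, 0.004], "gripper": 1},
    {"delta_pos": [0, 0, 0], "rotation": [0, 0, 0], "gripper": 1},
    {"delta_pos": [0, 0, 0], "rotation": [0, 0, 0], "gripper": 1}
  ]
}}

```text
time_s: 10.78
ee_pos: [0.5454, 0.1191, 0.0429]
tool_rot: [-0.001, 0.505, 0.863, -0.001]
wrist_force: [-11.5, -13.0, 15.4]
gripper_width: 0.0179
gripper_force: 60.0
```

```bash
python3 st.py
```

```text
10.7833 [0.54535818 0.11914516 0.04288054] F tray [ -7.48728807 -15.6574075 ] 15.360839679566011 M [-2.02944438  1.55584003 -0.2501635 ] tcp tray [-60.1072198  -60.91264317]
toolyaw -0.27446369821326955
```

Emit:
{"name": "play_rows", "arguments": {
  "deltas": [
    {"delta_pos": [0, 0, 0], "rotation": [0, 0, 0.004], "gripper": 1},
    {"delta_pos": [0, 0, 0], "rotation": [0, 0, 0], "gripper": 1},
    {"delta_pos": [0, 0, 0], "rotation": [0, 0, 0], "gripper": 1}
  ]
}}

```text
time_s: 11.03
ee_pos: [0.5455, 0.119, 0.0429]
tool_rot: [-0.001, 0.504, 0.864, -0.001]
wrist_force: [-11.5, -13.2, 15.1]
gripper_width: 0.0176
gripper_force: 60.0
```

```bash
python3 st.py
```

```text
11.0333 [0.5454755  0.11900778 0.04287465] F tray [ -7.32896835 -15.89811175] 15.05334185759388 M [-2.28574206  1.47635391 -0.40092765] tcp tray [-59.95640908 -61.01210583]
toolyaw -0.27080236143989256
```

Emit:
{"name": "play_rows", "arguments": {
  "deltas": [
    {"delta_pos": [0, 0, 0], "rotation": [0, 0, 0.005], "gripper": 1},
    {"delta_pos": [0, 0, 0], "rotation": [0, 0, 0], "gripper": 1},
    {"delta_pos": [0, 0, 0], "rotation": [0, 0, 0], "gripper": 1}
  ]
}}

```text
time_s: 11.28
ee_pos: [0.5456, 0.1188, 0.0429]
tool_rot: [-0.001, 0.502, 0.865, -0.001]
wrist_force: [-10.8, -15.2, 14.0]
gripper_width: 0.0177
gripper_force: 60.0
```

```bash
python3 st.py; python3 - <<'E'
from station import r
from h import *
wrist(r,'w5')
a,b=[cv2.resize(cv2.imread(f'pics/{n}.png')[0:260,150:420],None,fx=1.48,fy=2.2,interpolation=cv2.INTER_CUBIC) for n in('w4','w5')]
cv2.imwrite('pics/w45.png',np.hstack([a,b]))
# subpixel line fits: gradient maxima across the square outer edge and rail outer edge
y=-.281;M=np.array([[np.cos(y),np.sin(y)],[-np.sin(y),np.cos(y)]])
for n in('w4','w5'):
    g=cv2.cvtColor(cv2.imread(f'pics/{n}.png'),cv2.COLOR_BGR2LAB).astype(float)
    for nm,y0,z,x0,x1 in(('sq inner edge',-.024,.018,-.16,-.13),('sq outer',0,.018,-.16,-.03),('rail outer',.018,.03,-.17,-.03)):
        P=[]
        for x in np.linspace(x0,x1,40):
            t=np.arange(-.004,.004,.0001)
            W=np.array([wproj(n,np.r_[np.array([.62,.161])+M.T@[x,y0+k],z]) for k in t]).astype(np.float32)
            s=np.stack([cv2.remap(g[...,c].astype(np.float32),W[:,:1],W[:,1:],cv2.INTER_LINEAR)[:,0] for c in range(3)],1)
            s=cv2.GaussianBlur(s,(1,15),0); k=np.argmax(np.linalg.norm(np.gradient(s,axis=0),axis=1)); P.append((x,y0+t[k]))
        P=np.array(P); vx,vy,cx,cy=cv2.fitLine(P.astype(np.float32),cv2.DIST_HUBER,0,.0003,.01).ravel(); print(n,nm,'slope',vy/vx,'y at x=0',1e3*(cy-cx*vy/vx),'res',1e3*np.median(abs(P[:,1]-cy-(P[:,0]-cx)*vy/vx)))
E
```

```text
11.2833 [0.54562316 0.11882915 0.04289472] F tray [ -6.14315452 -17.6050035 ] 14.007394569857926 M [-2.61137222  1.42120755 -0.50957957] tcp tray [-59.76500516 -61.14277662]
toolyaw -0.26612044900985854
11.2833 [0.54562316 0.11882915 0.04289472] [-8.57371599e-04  5.01869287e-01  8.64941922e-01 -1.39851251e-03] [-10.78437052 -15.21091214  14.00739457] [-2.61137222  1.42120755 -0.50957957] 0.017711373474441603
w4 sq inner edge slope -0.11064907 y at x=0 -41.175182 res 0.6066419318047174
w4 sq outer slope 0.011561063 y at x=0 1.735179 res 0.5031680942436231
w4 rail outer slope 0.0020359766 y at x=0 18.21167 res 0.062123390908028986
w5 sq inner edge slope -0.07904668 y at x=0 -37.00825 res 0.5783897258457406
w5 sq outer slope 0.010824951 y at x=0 0.93476206 res 0.2589738793356615
w5 rail outer slope 0.005347851 y at x=0 18.268223 res 0.08682197219750039
```

View pics/w45.png

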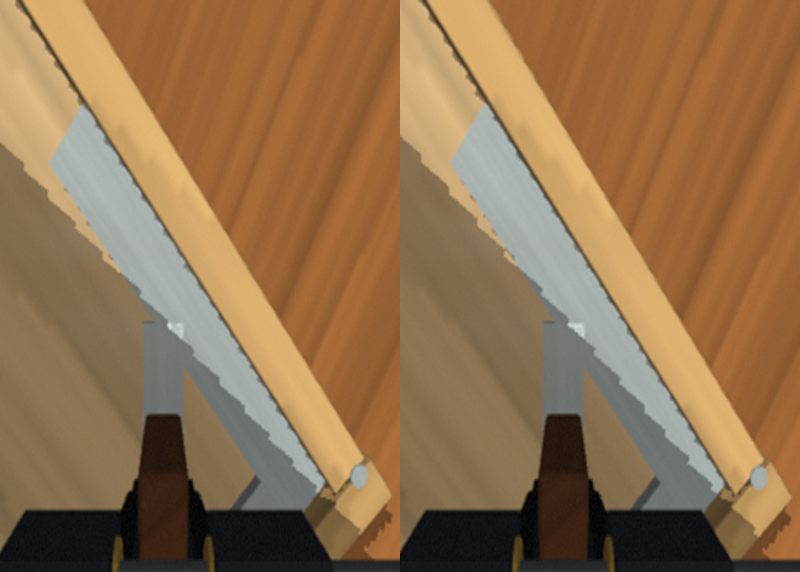

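```bash
python3 - <<'E'
from h import *
y=-.281;M=np.array([[np.cos(y),np.sin(y)],[-np.sin(y),np.cos(y)]])
def fit(n,a,b,nrm,z):
    g=cv2.imread(f'pics/{n}.png').astype(np.float32);a,b,nrm=map(np.array,(a,b,nrm));P=[];t=np.arange(-.005,.005,.0001)
    for f in np.linspace(0,1,50):
        W=np.array([wproj(n,np.r_[np.array([.62,.161])+M.T@(a+f*(b-a)+k*nrm),z]) for k in t]).astype(np.float32)
        s=cv2.GaussianBlur(cv2.remap(g,W[:,:1],W[:,1:],cv2.INTER_LINEAR)[:,0],(1,15),0)
        P.append((f*np.linalg.norm(b-a),t[np.argmax(np.linalg.norm(np.gradient(s,axis=0),axis=1))]))
    vx,vy,cx,cy=cv2.fitLine(np.array(P,np.float32),cv2.DIST_HUBER,0,.0003,.01).ravel();P=np.array(P)
    return vy/vx,1e3*(cy-cx*vy/vx),1e3*np.median(abs(P[:,1]-cy-(P[:,0]-cx)*vy/vx))
print('right outer (yaw corr=+slope*-1..)',fit('w1',(-.26,-.24),(0,-.24),(0,1),.03))
print('right inner',fit('w1',(-.25,-.222),(-.02,-.222),(0,1),.03))
print('far outer',fit('w1',(.018,-.23),(.018,0.01),(1,0),.03))
print('far inner',fit('w1',(0,-.2),(0,-0.06),(1,0),.03))
print('left base outer',fit('w1',(-.27,.018),(-.1,.018),(0,1),.008))
print('w3 right outer',fit('w3',(-.26,-.24),(-.12,-.24),(0,1),.03))
for n in('w3','w4','w5'):print(n,'far outer end',fit(n,(.018,-.02),(.018,0.015),(1,0),.03))
E
python3 st.py
```

```text
right outer (yaw corr=+slope*-1..) (np.float32(-0.00522424), np.float32(2.3884757), np.float64(0.3400233177921902))
right inner (np.float32(-0.0027088348), np.float32(1.1134753), np.float64(0.2661539627704255))
far outer (np.float32(0.00431253), np.float32(0.38378143), np.float64(0.4288774030413796))
far inner (np.float32(0.0060947444), np.float32(1.2253679), np.float64(0.3522254372903964))
left base outer (np.float32(-0.003616751), np.float32(3.621424), np.float64(0.2745208870263208))
w3 right outer (np.float32(-0.004785062), np.float32(2.816399), np.float64(0.07988024414903883))
w3 far outer end (np.float32(0.004625705), np.float32(1.2670501), np.float64(0.06661130651376815))
w4 far outer end (np.float32(-0.010738483), np.float32(1.6295145), np.float64(0.10812336062988548))
w5 far outer end (np.float32(0.00034965744), np.float32(1.3817331), np.float64(0.08960038204341136))
11.3333 [0.54560516 0.1188568  0.04288409] F tray [ -6.28101558 -17.51607196] 14.17223632646542 M [-2.58445084  1.44015108 -0.55207773] tcp tray [-59.78996615 -61.1212105 ]
toolyaw -0.26609061929816324
```

Sub-pixel fits of the fixed rails give tray yaw ≈ -0.2855, so the rail still leans in by about 0.01 and my probe turned the square the wrong way. I'll ease off, turn clockwise and re-press.

Emit:
{"name": "play_rows", "arguments": {
  "deltas": [
    {"delta_pos": [-0.12, 0, 0], "rotation": [0, 0, 0], "gripper": 1},
    {"delta_pos": [0, 0, 0], "rotation": [0, 0, -0.009], "gripper": 1},
    {"delta_pos": [0, 0, 0], "rotation": [0, 0, -0.008], "gripper": 1},
    {"delta_pos": [0, 0, 0], "rotation": [0, 0, 0], "gripper": 1},
    {"delta_pos": [0.06, 0, 0], "rotation": [0, 0, 0], "gripper": 1},
    {"delta_pos": [0.06, 0, 0], "rotation": [0, 0, 0], "gripper": 1},
    {"delta_pos": [0, 0, 0], "rotation": [0, 0, 0], "gripper": 1},
    {"delta_pos": [0, 0, 0], "rotation": [0, 0, 0], "gripper": 1}
  ]
}}

```text
time_s: 12.0
ee_pos: [0.5455, 0.1193, 0.0429]
tool_rot: [-0.001, 0.509, 0.861, -0.001]
wrist_force: [-11.0, -11.0, 14.8]
gripper_width: 0.0177
gripper_force: 60.0
```

```bash
cat > chk.py <<'E'
import sys
from station import r
from h import *
y=-.2855;M=np.array([[np.cos(y),np.sin(y)],[-np.sin(y),np.cos(y)]])
def fit(n,a,b,nrm,z):
    g=cv2.imread(f'pics/{n}.png').astype(np.float32);a,b,nrm=map(np.array,(a,b,nrm));P=[];t=np.arange(-.004,.004,.0001)
    for f in np.linspace(0,1,50):
        W=np.array([wproj(n,np.r_[np.array([.6205,.1615])+M.T@(a+f*(b-a)+k*nrm),z]) for k in t]).astype(np.float32)
        s=cv2.GaussianBlur(cv2.remap(g,W[:,:1],W[:,1:],cv2.INTER_LINEAR)[:,0],(1,15),0)
        P.append((f*np.linalg.norm(b-a),t[np.argmax(np.linalg.norm(np.gradient(s,axis=0),axis=1))]))
    vx,vy,cx,cy=cv2.fitLine(np.array(P,np.float32),cv2.DIST_HUBER,0,.0003,.01).ravel();P=np.array(P)
    return np.round([vy/vx,1e3*(cy-cx*vy/vx),1e3*np.median(abs(P[:,1]-cy-(P[:,0]-cx)*vy/vx))],4)
if len(sys.argv)>1: wrist(r,sys.argv[1])
for n in ['w4','w5']+sys.argv[1:]:
    print(n,'rail outer',fit(n,(-.17,.018),(-.03,.018),(0,1),.03),'rail inner',fit(n,(-.165,.0),(-.03,.0),(0,1),.03))
E
python3 st.py; python3 chk.py w6
```

```text
12.0 [0.54551689 0.11932238 0.04286577] F tray [ -7.55334607 -13.5979999 ] 14.82221739812341 M [-1.73624357  1.52775949  0.11124615] tcp tray [-60.00388542 -60.69836308]
toolyaw -0.2818393638728993
12.0 [0.54551689 0.11932238 0.04286577] [-0.00091829  0.50865181  0.8609708  -0.00133209] [-11.02804391 -10.96999935  14.8222174 ] [-1.73624357  1.52775949  0.11124615] 0.017651600062368503
w4 rail outer [ 0.0067 -1.5401  0.0526] rail inner [ 0.0074 -2.0587  0.133 ]
w5 rail outer [ 0.0094 -2.0086  0.0908] rail inner [ 0.011  -2.7532  0.0991]
w6 rail outer [ 0.0029 -0.8901  0.0621] rail inner [ 0.0014 -1.2675  0.1345]
```

Emit:
{"name": "play_rows", "arguments": {
  "deltas": [
    {"delta_pos": [0, 0, 0], "rotation": [0, 0, -0.004], "gripper": 1},
    {"delta_pos": [0.03, 0, 0], "rotation": [0, 0, 0], "gripper": 1},
    {"delta_pos": [0, 0, 0], "rotation": [0, 0, 0], "gripper": 1},
    {"delta_pos": [0, 0, 0], "rotation": [0, 0, 0], "gripper": 1}
  ]
}}

```text
time_s: 12.38
ee_pos: [0.5457, 0.1194, 0.0429]
tool_rot: [-0.001, 0.51, 0.86, -0.001]
wrist_force: [-11.6, -9.5, 15.2]
gripper_width: 0.0176
gripper_force: 60.0
```

```bash
python3 st.py; python3 chk.py w7
```

```text
12.3833 [0.54572145 0.11939722 0.04287989] F tray [ -8.5312479  -12.35199018] 15.203836013852609 M [-1.54766566  1.58558957  0.24966433] tcp tray [-59.82810503 -60.56973755]
toolyaw -0.2855182872700325
12.3833 [0.54572145 0.11939722 0.04287989] [-0.00096223  0.51023466  0.86003361 -0.00136109] [-11.62205193  -9.50167149  15.20383601] [-1.54766566  1.58558957  0.24966433] 0.01764408015057639
w4 rail outer [ 0.0067 -1.5401  0.0526] rail inner [ 0.0074 -2.0587  0.133 ]
w5 rail outer [ 0.0094 -2.0086  0.0908] rail inner [ 0.011  -2.7532  0.0991]
w7 rail outer [ 0.0009 -0.5194  0.0763] rail inner [ 6.000e-04 -8.859e-01  1.742e-01]
```

Emit:
{"name": "play_rows", "arguments": {
  "deltas": [
    {"delta_pos": [0.06, 0, 0], "rotation": [0, 0, 0], "gripper": 1},
    {"delta_pos": [0, 0, 0], "rotation": [0, 0, 0], "gripper": 1},
    {"delta_pos": [0, 0, 0], "rotation": [0, 0, 0], "gripper": 1},
    {"delta_pos": [0, 0, 0], "rotation": [0, 0, 0], "gripper": 1}
  ]
}}

```text
time_s: 12.77
ee_pos: [0.5461, 0.1193, 0.0429]
tool_rot: [-0.001, 0.51, 0.86, -0.002]
wrist_force: [-12.0, -10.4, 17.3]
gripper_width: 0.018
gripper_force: 60.0
```

```bash
python3 st.py; python3 chk.py w8
```

```text
12.7667 [0.54614097 0.11930892 0.04288149] F tray [ -8.66755032 -13.33470107] 17.310274513234447 M [-1.66288853  1.75158063  0.25229764] tcp tray [-59.40054729 -60.53822551]
toolyaw -0.2854760728656546
12.7667 [0.54614097 0.11930892 0.04288149] [-0.0011287   0.51021641  0.86004394 -0.00153712] [-12.02553038 -10.40804017  17.31027451] [-1.66288853  1.75158063  0.25229764] 0.017978585076858077
w4 rail outer [ 0.0067 -1.5401  0.0526] rail inner [ 0.0074 -2.0587  0.133 ]
w5 rail outer [ 0.0094 -2.0086  0.0908] rail inner [ 0.011  -2.7532  0.0991]
w8 rail outer [ 0.0011 -0.5176  0.0707] rail inner [-0.003  -0.598   0.2434]
```

x slides with constant force, so that was friction: the short leg isn't home yet. I'll ease the down and side load, then push on in tray x.

Emit:
{"name": "play_rows", "arguments": {
  "deltas": [
    {"delta_pos": [-0.01, -0.04, 0.04], "rotation": [0, 0, 0], "gripper": 1},
    {"delta_pos": [0.05, -0.015, 0], "rotation": [0, 0, 0], "gripper": 1},
    {"delta_pos": [0.05, -0.015, 0], "rotation": [0, 0, 0], "gripper": 1},
    {"delta_pos": [0, 0, 0], "rotation": [0, 0, 0], "gripper": 1},
    {"delta_pos": [0, 0, 0], "rotation": [0, 0, 0], "gripper": 1}
  ]
}}

```text
time_s: 13.23
ee_pos: [0.5473, 0.1189, 0.0429]
tool_rot: [-0.001, 0.51, 0.86, -0.001]
wrist_force: [-9.2, -7.5, 9.7]
gripper_width: 0.0178
gripper_force: 60.0
```

```bash
python3 st.py
```

```text
13.2333 [0.54732283 0.11892943 0.04289678] F tray [-6.80637039 -9.74069381] 9.674090727338667 M [-1.20893331  1.2989917   0.20202893] tcp tray [-58.15980579 -60.57509026]
toolyaw -0.2856538857800154
```

Emit:
{"name": "play_rows", "arguments": {
  "deltas": [
    {"delta_pos": [0.05, -0.015, 0], "rotation": [0, 0, 0], "gripper": 1},
    {"delta_pos": [0.05, -0.015, 0], "rotation": [0, 0, 0], "gripper": 1},
    {"delta_pos": [0, 0, 0], "rotation": [0, 0, 0], "gripper": 1},
    {"delta_pos": [0, 0, 0], "rotation": [0, 0, 0], "gripper": 1}
  ]
}}

```text
time_s: 13.57
ee_pos: [0.5474, 0.1189, 0.043]
tool_rot: [-0.002, 0.51, 0.86, -0.002]
wrist_force: [-14.9, -4.4, 13.9]
gripper_width: 0.0176
gripper_force: 60.0
```

```bash
python3 st.py
```

```text
13.5667 [0.54739669 0.11889244 0.04299455] F tray [-13.07220124  -8.40350758] 13.884668695082674 M [-0.72248199  2.03566228  0.23841062] tcp tray [-58.07858577 -60.59014309]
toolyaw -0.2856512452831261
```

Emit:
{"name": "play_rows", "arguments": {
  "deltas": [
    {"delta_pos": [0.015, 0.04, 0], "rotation": [0, 0, 0], "gripper": 1},
    {"delta_pos": [0.015, 0.04, 0], "rotation": [0, 0, 0], "gripper": 1},
    {"delta_pos": [0, 0, 0], "rotation": [0, 0, 0], "gripper": 1},
    {"delta_pos": [0, 0, 0], "rotation": [0, 0, 0], "gripper": 1}
  ]
}}

```text
time_s: 13.9
ee_pos: [0.5474, 0.119, 0.0431]
tool_rot: [-0.002, 0.51, 0.86, -0.002]
wrist_force: [-15.9, -11.0, 16.9]
gripper_width: 0.0178
gripper_force: 60.0
```

```bash
python3 st.py; python3 chk.py w9; python3 - <<'E'
from h import *
im=cv2.imread('pics/w9.png');cv2.imwrite('pics/w9b.png',cv2.resize(im[:300,130:],None,fx=2,fy=2,interpolation=cv2.INTER_CUBIC))
E
```

```text
13.9 [0.54741052 0.11904091 0.04307458] F tray [-12.18846932 -14.98757007] 16.946737436974328 M [-1.83127247  2.24260422  0.13831829] tcp tray [-58.10646445 -60.44366285]
toolyaw -0.28555759053886975
13.9 [0.54741052 0.11904091 0.04307458] [-0.00196271  0.51025134  0.86002036 -0.00216702] [-15.86672198 -11.01967217  16.94673744] [-1.83127247  2.24260422  0.13831829] 0.017818754945134536
w4 rail outer [ 0.0067 -1.5401  0.0526] rail inner [ 0.0074 -2.0587  0.133 ]
w5 rail outer [ 0.0094 -2.0086  0.0908] rail inner [ 0.011  -2.7532  0.0991]
w9 rail outer [-3.000e-04 -3.027e-01  8.030e-02] rail inner [-5.000e-04 -7.379e-01  7.790e-02]
```

View pics/w9b.png

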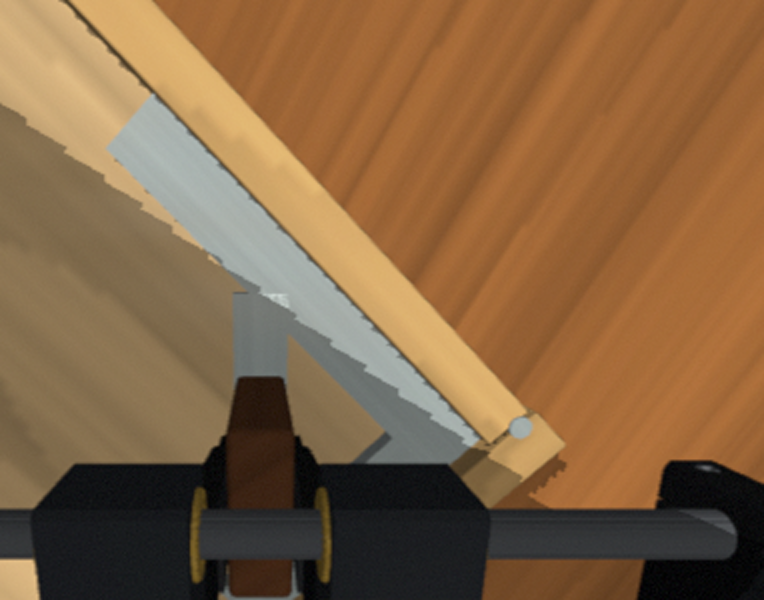

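Both directions are now stiff and the rail measures square (slope ≈ 0). The tool has tipped about 0.006 rad under the push, so I'll level it to keep the square flat.

Emit:
{"name": "play_rows", "arguments": {
  "deltas": [
    {"delta_pos": [0, 0, 0], "rotation": [0.001, -0.003, 0], "gripper": 1},
    {"delta_pos": [-0.02, -0.01, 0], "rotation": [0.001, -0.003, 0], "gripper": 1},
    {"delta_pos": [0, 0, 0], "rotation": [0, 0, 0], "gripper": 1},
    {"delta_pos": [0, 0, 0], "rotation": [0, 0, 0], "gripper": 1},
    {"delta_pos": [0, 0, 0], "rotation": [0, 0, 0], "gripper": 1},
    {"delta_pos": [0, 0, 0], "rotation": [0, 0, 0], "gripper": 1}
  ]
}}

```text
time_s: 14.45
ee_pos: [0.5473, 0.119, 0.0428]
tool_rot: [0.0, 0.51, 0.86, 0.0]
wrist_force: [-13.0, -10.0, 12.2]
gripper_width: 0.0176
gripper_force: 60.0
```

```bash
python3 st.py; python3 chk.py w10|grep -v '^w[45]'
```

```text
14.45 [0.54731522 0.11897836 0.04276433] F tray [ -9.70777274 -13.17289476] 12.154070225301536 M [-1.77064817  2.27838343  0.12190698] tcp tray [-58.18068736 -60.53018804]
toolyaw -0.28560267784083815
14.45 [0.54731522 0.11897836 0.04276433] [3.17271873e-05 5.10271446e-01 8.60013375e-01 2.14017382e-04] [-12.98008226  -9.96410922  12.15407023] [-1.77064817  2.27838343  0.12190698] 0.01757961027026586
w10 rail outer [ 2.000e-04 -3.113e-01  8.820e-02] rail inner [-0.0029 -0.6077  0.1064]
```

Emit:
{"name": "play_rows", "arguments": {
  "deltas": [
    {"delta_pos": [0.03, 0.01, 0], "rotation": [0, -0.001, 0], "gripper": 1},
    {"delta_pos": [0, 0, 0], "rotation": [0, 0, 0], "gripper": 1},
    {"delta_pos": [0, 0, 0], "rotation": [0, 0, 0], "gripper": 1},
    {"delta_pos": [0, 0, 0], "rotation": [0, 0, 0], "gripper": 1},
    {"delta_pos": [0, 0, 0], "rotation": [0, 0, 0], "gripper": 1}
  ]
}}

```text
time_s: 14.92
ee_pos: [0.5473, 0.119, 0.0427]
tool_rot: [0.0, 0.51, 0.86, 0.0]
wrist_force: [-13.6, -10.4, 13.6]
gripper_width: 0.0177
gripper_force: 60.0
```

```bash
python3 st.py; python3 -c "
from station import r
print(r.close_job())"
```

```text
14.9167 [0.54733682 0.11897174 0.04274205] F tray [-10.18065276 -13.75290517] 13.628180772083912 M [-1.97196592  2.57308177  0.16512578] tcp tray [-58.15809272 -60.53055461]
toolyaw -0.2856617843547816
the job is handed in; nothing more can be done
None
```

I handed the job in at 14.9 s with the square gripped, flat on the tray floor and pressed into the far-left corner at about 10 N on the far rail and 14 N on the loose rail; the last fit put that rail within about 0.003 rad of square, and the arm's path stayed clear of the horse, mug and jar.

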